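# Free the pawl and bring the log hold-down onto the log

### The arm

A 6-joint arm with a two-finger parallel gripper is mounted at the origin on the work surface. World frame = base frame: x ahead of the robot, y to its left, z up, the work surface at z = 0. Lengths are in mm, angles in rad, forces in N, time in s.
With the tool pointing down it reaches from about 300 to 775 mm from the base axis. Payload 14.6 kg.
Tool frame: the origin (TCP) lies midway between the tips of the shut fingers; the grasp point (between the pads) lies behind it (manip.grip_depth is the z of the grasp point in the tool frame, in mm); z points along the fingers, y is the line along which they close (so a half turn about z gives the same grasp; the last joint's range is limited). The gripper opens to 94 mm and grips with 3 to 60 N. Pads are 16 mm wide; open, the fingers measure 119 mm over their backs; the gripper's body (75 mm by 177 mm) begins 78 mm behind the grasp point.
Start: joints at [-1.189, 0.3, 1.521, -0, 1.321, -0.067], TCP at [238.628, -495.526, 205.446] pointing down, gripper open.
Joint ranges: [-3.03, 3.03], [-0.79, 2.21], [0.23, 2.52], [-1.04, 4.18], [0, 3.07], [-2.55, 2.55]. Speed limits (rad/s): [2.22, 2.22, 2.57, 3.14, 3.14, 3.14].

### API

Orientations are given as [roll, pitch, yaw] about the fixed x, y, z axes, in that order (R = Rz(yaw) Ry(pitch) Rx(roll)).
In Python, from cell import manip gives the robot as it stands.
- The arm moves only by the tool pendant, called after ">>>" in YAML: its name, and indented under it one key for each argument. Schema: {"type":"object","properties":{"moves":{"type":"array","items":{"type":"object","properties":{"tx":{"type":"number"},"ty":{"type":"number"},"tz":{"type":"number"},"wx":{"type":"number"},"wy":{"type":"number"},"wz":{"type":"number"}},"additionalProperties":false},"minItems":1,"maxItems":5},"jaw":{"type":"number"},"squeeze":{"type":"number"},"only":{"type":"string"},"quiet":{"type":"boolean"},"lines":{"type":"string"}},"required":["moves"],"additionalProperties":false}. moves is a list of rows, 1 to 5 of them, each an object with the fields tx, ty, tz (the shift in parts of the range, where 1.0 means 1000 mm), wx, wy, wz (a rotation vector in shares of 2 rad (1.0 is 2 rad)); a field left out counts as zero; each row is the pose to reach, as a shift and turn from the pose commanded when the call began, along the tool's axes at that moment; what a row does not reach only later rows make up. A row lasts 1/10 s, in which the tool goes at most 50 mm and 0.15 rad, less where a joint would pass 70% of its speed; a pose out of reach is approached as far as the arm can. jaw is the finger opening in mm, set as the call begins (left out keeps the last). The fingers move at their own pace and stop on an object; squeeze is the grip in N (left out, the last holds). Time passes only in rows, so rows that do not move let the fingers close. The tool returns the time, the measured TCP pose, the force, the opening and the grip force at its end. only (a regular expression) keeps the lines of the reply that match it, lines (a string "A,B") keeps lines A to B, and quiet returns only ok. Shift and turn numbers lie between -1 and 1, and a call with a number outside is refused. Input that does not fit is refused with a message, and nothing moves.
- manip.read_state(): the state, without advancing time (a new reading comes with each control period).
- manip.camera(name): name is "scene" or "top" or "wrist"; returns (picture, depth): 400x640x3 uint8, red, green, blue; 400x640 float32, mm along the optical axis (not along the pixel's ray), 0 where there is no reading.
- manip.camera_info(name): a dict with "K" (3x3 intrinsics, pixels), "rvec" (rotation vector, rad) and "tvec" (3), from world to camera coordinates, as OpenCV has them; the wrist camera has in their place "mount" (4x4, takes a point from camera to tool coordinates, whose origin is the TCP and whose axes are the flange's). Camera axes: x right, y down, z forward; pixel columns grow to the right and rows downward; lengths in mm; the calibration is good to about 2 mm. A picture is of the moment at which its call begins: read the wrist's pose just before it. camera_info takes no time and is no camera call.
- manip.sign_off(): hands the job in; it is judged then, once.
The state is a dict: "clock": time; "joints": joint angles; "qd": joint speeds; "effort": joint torques, N m; "eef_pos": TCP position; "eef_rot": TCP orientation; "wrist_force": force on the tool from outside, world axes, zero at the start; "moment": the same for the moment, N m; "finger_gap": finger opening in mm; "finger_force": force on a finger pad.
Only numpy, scipy, OpenCV 4.12 (cv2) and the standard library are available. Lean on these libraries where they do the work, as an engineer would, in place of code of your own. Each camera call takes 0.05 s, during which the arm holds its last target. There are 200 camera calls.

### The job

Fix the log for bark sampling with the ratchet hold-down: first press the pawl's steel tab down as far as it goes, so that the pawl comes out of the toothed wheel and stays out, then push the raised lever down past its teeth by its rubber palm pad until it lies level with its shoe pressed onto the log. Only press and push with the fingers: do not grasp, lift or carry anything, do not force the lever while the pawl is still in its teeth, and leave the log and everything else where it is.

Things in the scene. Friction and masses are not known exactly. Their poses are not given: they have to be found in the camera images.
- clamp: Log hold-down, fixed: plywood board 200 x 440 x 18 mm, orange V blocks under the log, grey steel upright, lever, pawl. Origin: underside of the board, straight below the lever hinge. Own y runs along the lever: rubber palm pad at the -y end, pawl tab at the +y end; own x is parallel to both hinge axes. The upright fills x -29 to -15, y -30 to 80 mm, up to z 190 mm.
- lever_hinge (a point): Point on the lever's hinge axis, 180 mm above the clamp's origin. The axis is level, along the clamp's own x.
- pawl_hinge (a point): Point on the pawl's hinge axis, 52 mm to the clamp's +y of lever_hinge and 60 mm lower (120 mm above the bench); axis along the clamp's own x.
- lever (a joint): Angle above level, rad: 0.63 to 0.70 at the start (raised), 0 when level, shoe firmly on the log. Steel bar 20 x 16 mm with a toothed wheel (radius 68 mm) about its hinge. The hinge is stiff: the lever stays where it is left; pushing it down at the palm pad takes about 4 to 6 N with the pawl out. With the pawl in, the teeth stop it within 0.1 rad.
- palm_top (a point): Centre of the top face of the black rubber palm pad (44 mm along the hinge axis, 55 along the lever, 22 thick) at the lever's free end: 225 mm from lever_hinge along the lever, 11 mm square to it, in the plane of the hinge points. About 0.32 m above the bench at the start, 0.191 m when down, moving on a circle about lever_hinge.
- pawl (a joint): Angle of the pawl, rad: 0 = in (its nose between the wheel's teeth), 0.36 = fully out (stop). It grows as the tab is pressed down. The nose is clear of the teeth above about 0.2. It has no spring: a stiff hinge keeps it where it is left; about 2 to 4 N at the tab moves it.
- tab_top (a point): Centre of the top face of the pawl's flat steel tab, 42 x 42 x 8 mm, level while the pawl is in. It lies 98 mm to the clamp's +y of pawl_hinge and 60 mm above it (180 mm above the bench); pressing it swings it about pawl_hinge, down by 39 mm and outwards (+y) by 15 mm at the stop.
- shoe: Black rubber shoe 40 x 44 x 12 mm under the lever, 130 mm from the lever hinge, on a spring plunger that gives up to 8 mm (about 1 N at first touch, 7 N fully in). Origin: 36 mm above the centre of its underside. It first touches the top of the log at lever 0.045 rad, is firmly on it at 0, and is solid just below 0.
- log: Short bark-covered log, 110 mm across, 160 mm long, 0.7 kg, loose in the V blocks, its axis along the clamp's own x. Origin: its centre, 85 mm above the bench, 130 mm to the clamp's -y of the lever hinge; its top is 140 mm above the bench. Leave it where it lies.
- jar: Lidded specimen jar, 44 mm across, 55 mm tall, loose on the board near the pawl. Leave alone.
- vial: Slim vial with black cap, 26 mm across, 60 mm tall, loose on the board behind the upright. Leave alone.
- tin: Round aluminium tin, 44 mm across, 22 mm tall, loose on the board near the lever's free end. Leave alone.
- tray: White plastic tray 200 x 150 x 30 mm with bark flakes, on the bench at the robot's right. Leave alone.
- mallet: Hammer lying beyond the hold-down. Leave alone.
- chisel: Screwdriver-like bark probe lying beyond the hold-down. Leave alone.
- tweezers: Steel tweezers, 130 mm long, 8 mm thick, on the bench at the robot's left. Leave alone.
- ethanol: Closed bottle, 66 mm across, 170 mm tall, at the robot's left. Leave alone.
There are look-alikes about, which are no part of the job. Leave any orange or pink look-alike of the log alone.

How it is judged:
By the outcome, as a careful person would: the job done as asked, in the order asked, and still so for the second after the job is handed in, with the robot touching nothing.
It also fails if it takes over 48 s, if anything falls off the work surface, if the arm or the gripper's body presses on something with over 40 N, if the wrist force passes 120 N, or if a joint passes its speed limit or range.

## Working session

There is one attempt and no reset: what is moved stays moved. The work goes in short steps, Python scripts to look and compute and a tool call to move; the robot and the scene stay as the last step left them, time stands still between calls to the robot, and variables do not carry over. Pictures are saved under pics/ and viewed, at most 10 in all, crops included, and the job is handed in when it is done.

```bash
mkdir -p pics; ls
```

Create h.py:
```python
import numpy as np, cv2
from cell import manip
from scipy.spatial.transform import Rotation as R
def w2c(n):
    i=manip.camera_info(n); return np.array(i["K"],float),cv2.Rodrigues(np.array(i["rvec"],float))[0],np.array(i["tvec"],float).ravel()
def cloud(n,d):
    K,Rm,t=w2c(n); v,u=np.indices(d.shape); p=np.stack([(u-K[0,2])*d/K[0,0],(v-K[1,2])*d/K[1,1],d],-1)
    return (p-t)@Rm
```

Run:
```python
from h import *
for n in("scene","top"):
    p,d=manip.camera(n); np.savez(f"{n}0.npz",p=p,d=d); cv2.imwrite(f"pics/{n}0.png",p[...,::-1]); print(n,-w2c(n)[1].T@w2c(n)[2])
print(manip.read_state())
```

```text
pics
scene [1335.73407286 -332.01431268 1227.68124042]
top [ 307.22128572  -44.03828727 1545.50873449]
{'clock': 0.1, 'joints': array([-1.18859525e+00,  3.00390919e-01,  1.52148028e+00,  1.04542621e-05,
        1.32068474e+00, -6.65623027e-02]), 'qd': array([ 0.00077802, -0.00170229,  0.00110795, -0.00015791,  0.00158035,
       -0.00041253]), 'effort': array([ 1.49989999e-03, -5.32643294e+01, -3.53285122e+01,  7.09995534e-02,
        2.34946684e-02, -6.59221951e-05]), 'eef_pos': array([ 238.55650886, -495.33235627,  204.97294793]), 'eef_rot': array([-3.14063218e+00, -7.41751463e-05,  4.48760748e-01]), 'wrist_force': array([ 0.11925415,  0.06334683, -1.0352095 ]), 'moment': array([-0.02268288, -0.03195249, -0.00117819]), 'finger_force': 0.0, 'finger_gap': 94.08834905874149}
```

View pics/scene0.png

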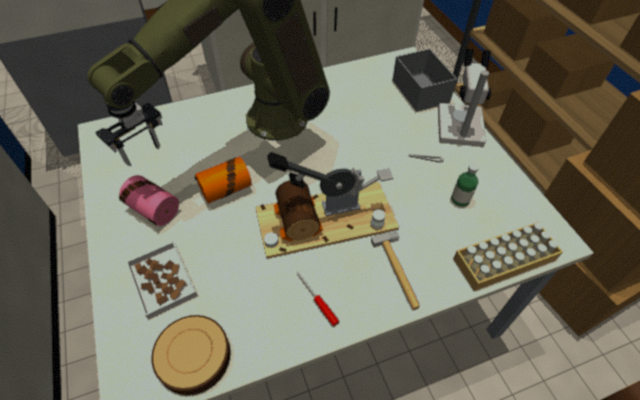

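View pics/top0.png

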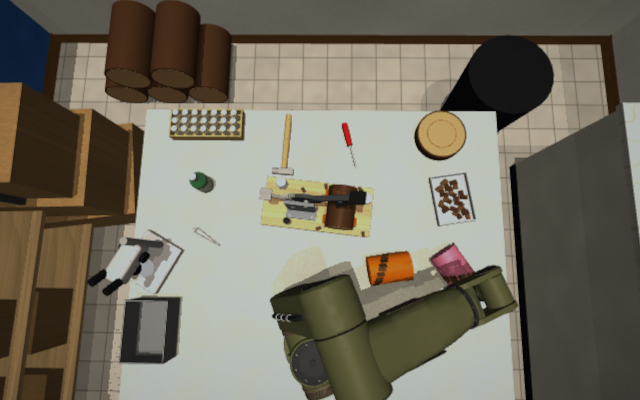

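The scene view shows the lever raised, with the palm pad at about (277,160), the wheel at (338,183) and the tab at (384,176). In the top view the tab is at (265,194) and the palm at (362,198). Next I'll measure both points in both views.

Run:
```python
from h import *
C={}
for n in("top","scene"):
    z=np.load(n+"0.npz"); C[n]=(cloud(n,z["d"].astype(float)),z["p"])
def rep(n,u0,u1,v0,v1,zl,zh,txt):
    P,p=C[n]; q=P[v0:v1,u0:u1].reshape(-1,3); m=(q[:,2]>zl)&(q[:,2]<zh); q=q[m]
    print(n,txt,len(q),q.mean(0).round(1),np.median(q,0).round(1),q.min(0).round(),q.max(0).round())
rep("top",255,280,180,208,165,195,"tab"); rep("scene",370,398,165,185,165,195,"tab")
rep("top",345,380,185,212,285,345,"palm"); rep("scene",262,292,148,172,270,345,"palm")
# board direction via z~18 points
for n,b in (("top",(240,390,165,245)),("scene",(240,410,170,260))):
    P,p=C[n]; q=P[b[2]:b[3],b[0]:b[1]].reshape(-1,3); q=q[(abs(q[:,2]-18)<7)]
    r=cv2.minAreaRect(q[:,:2].astype(np.float32)); print(n,r,np.median(q[:,2]))
P,_=C["top"]; 
np.set_printoptions(linewidth=250,suppress=True)
print(P[184:208:2,256:282,2].round().astype(int)); print(P[186:210:2,340:378,2].round().astype(int))
```

```text
top tab 141 [550.2 183.3 176.8] [550.  183.8 177.3] [528. 153. 165.] [571. 207. 185.]
scene tab 162 [554.9 186.7 174.5] [555.1 186.  174.7] [530. 154. 165.] [577. 211. 180.]
top palm 250 [ 514.  -132.7  327.1] [ 514.  -133.2  330.1] [ 492. -166.  291.] [539. -99. 345.]
scene palm 332 [ 523.9 -134.9  324.7] [ 526.9 -135.5  327.3] [ 495. -164.  286.] [543. -97. 345.]
top ((553.390869140625, -12.550994873046875), (304.1981506347656, 553.7984619140625), 2.67680025100708) 18.67719210374437
scene ((543.0550537109375, -27.81829833984375), (518.9819946289062, 318.416015625), 72.86438751220703) 16.26343738860819
[[  -3    2    4   -5   -5   -3    3   -2   -4   -2   19   25   23   17   23   21   22   20   17   17   17   77   72   72   74   82]
 [   4    1   -3   -3    7    0   -1   -2   -2   -4   25   18   20   16   16   15   14   21   20   13   20   19   42   52   66   67]
 [   2    1    0   -1    5  179  179  177  174  177  177  178  180  177  180   11   22   15   14   22   19   21   16   19   28   36]
 [   3    1   -1   -6    2  179  176  176  178  180  174  176  177  172  176  178   19   1
[... 2724 characters left out ...]
 326  332  333  337  337  341  343  343  347  344  339  333   38   43   40   40   20   22   21   -6   -4    3   -3    5]
 [ 235  242  241  246  250  250  248  237  131  130  135  135  301  306  311  308  315  314  316  321  319  325  329  330   19   16   18   18   22   26   20   16   21    3    8    2   -2   -4]
 [ 132  140  140  140  139  134  137  141  137  134  128  125  124  117  114  102   17   25   18   12   19   18   17   16   18   21   18   23   21   13   21   16    3    4    2   -2   -3    3]
 [ 141  142  142  142  131  138  139  135  135  135  135  122  122  119  112   98   16   19   18   28   16   17   19   21   22   25   13   27   15   16   18   20   -2   -4    1    0   -6    7]]
```

Run:
```python
from h import *
C={n:(cloud(n,np.load(n+"0.npz")["d"].astype(float))) for n in("top","scene")}
def sel(n,b,zl,zh):
    q=C[n][b[2]:b[3],b[0]:b[1]].reshape(-1,3); return q[(q[:,2]>zl)&(q[:,2]<zh)]
for n,b in(("top",(255,272,180,208)),("scene",(370,398,165,185))):
    q=sel(n,b,171,190); print(n,"tab",len(q),cv2.minAreaRect(q[:,:2].astype(np.float32)),q.mean(0))
for n,b in(("top",(350,364,190,201)),("scene",(262,292,148,172))):
    q=sel(n,b,308,350); print(n,"palm",len(q),q.mean(0),q.min(0),q.max(0))
    A=np.c_[q[:,:2]-q[:,:2].mean(0),np.ones(len(q))]; s=np.linalg.lstsq(A,q[:,2],rcond=None)[0]; print("slope",s, np.arctan(np.hypot(*s[:2])))
# board
P=C["top"][160:250,240:390].reshape(-1,3); q=P[(abs(P[:,2]-20)<10)&(abs(P[:,0]-550)<150)&(abs(P[:,1]-20)<250)]
m=np.zeros((600,600),np.uint8); 
for x,y in q[:,:2]: cv2.circle(m,(int(x-250),int(y+280)),2,255,-1)
m=cv2.morphologyEx(m,cv2.MORPH_OPEN,np.ones((15,15)))
c=max(cv2.findContours(m,0,2)[0],key=cv2.contourArea); r=cv2.minAreaRect(c); print("board",(r[0][0]+250,r[0][1]-280),r[1:])
# lever bar axis line
q=sel("top",(330,352,188,205),262,315); print("lever",np.polyfit(q[:,1],q[:,0],1),q.mean(0))
print(manip.grip_depth)
```

```text
top tab 128 ((549.8058471679688, 186.17132568359375), (41.10044860839844, 41.70408630371094), 87.62142944335938) [550.49109    185.63684493 177.63373383]
scene tab 143 ((554.128173828125, 188.09475708007812), (43.326698303222656, 44.86688232421875), 82.24739837646484) [554.84372752 187.73387006 175.23692133]
top palm 148 [ 520.01858193 -135.17937741  332.34309383] [ 501.91116171 -154.92136124  312.91259046] [ 539.27302459 -114.61210283  347.80161903]
slope [-1.00706691e-01 -7.33030250e-01  3.32343094e+02] 0.6370158302190261
scene palm 292 [ 523.25039872 -138.57582525  328.53328873] [ 495.04316969 -163.64468595  308.10217083] [ 542.89144379 -108.48355593  346.38189238]
slope [-2.43941877e-01 -4.82932462e-01  3.28533289e+02] 0.4959432066988069Traceback (most recent call last):
  File "<stdin>", line 15, in <module>
ValueError: max() iterable argument is empty
```

Units first: shifts go in shares of 1000 mm and turns go in shares of 2 rad. So -230 mm is -0.23, -200 mm is -0.2.

>>> pendant:
  moves:
    - {"tz":-0.05}
    - {"tz":-0.1}
    - {"tz":-0.15}
    - {"tz":-0.2}
    - {"tz":-0.23}
  jaw: 0
  squeeze: 20

```text
clock: 0.6
eef_pos: [238.5, -495.3, 439.3]
eef_rot: [3.138, 0.0, 0.449]
wrist_force: [-0.3, -0.3, -0.2]
finger_gap: 57.1
finger_force: 0.0
```

To row units: 192.8 mm is 0.1928, -159.6 mm is -0.1596.

>>> pendant:
  moves:
    - {"tx":0.0385, "ty":-0.032}
    - {"tx":0.077, "ty":-0.064}
    - {"tx":0.1155, "ty":-0.096}
    - {"tx":0.154, "ty":-0.128}
    - {"tx":0.1928, "ty":-0.1596}

```text
clock: 1.1
eef_pos: [343.2, -266.4, 435.3]
eef_rot: [-3.141, 0.0, 0.448]
wrist_force: [0.8, 0.1, -0.6]
finger_gap: 17.4
finger_force: 0.0
```

>>> pendant:
  moves:
    - {"tx":0.0385, "ty":-0.032}
    - {"tx":0.077, "ty":-0.064}
    - {"tx":0.1155, "ty":-0.096}
    - {"tx":0.154, "ty":-0.128}
    - {"tx":0.1928, "ty":-0.1596}

```text
clock: 1.6
eef_pos: [447.6, -39.0, 435.4]
eef_rot: [3.142, 0.0, 0.449]
wrist_force: [1.3, -0.1, 0.4]
finger_gap: 0.8
finger_force: 0.0
```

>>> pendant:
  moves:
    - {"tx":0.0385, "ty":-0.032}
    - {"tx":0.077, "ty":-0.064}
    - {"tx":0.1155, "ty":-0.096}
    - {"tx":0.154, "ty":-0.128}
    - {"tx":0.1928, "ty":-0.1596}

```text
clock: 2.1
eef_pos: [552.0, 188.2, 435.2]
eef_rot: [3.142, 0.0, 0.449]
wrist_force: [0.4, -0.2, 1.0]
finger_gap: 0.3
finger_force: 0.0
```

>>> pendant:
  moves:
    - {"wz":-0.075}
    - {"wz":-0.15}
    - {"wz":-0.225}
    - {"wz":-0.3}
    - {"wz":-0.375}

```text
clock: 2.6
eef_pos: [551.7, 186.1, 435.0]
eef_rot: [-3.141, 0.0, 1.205]
wrist_force: [0.3, -0.2, -0.1]
finger_gap: 0.5
finger_force: 0.0
```

>>> pendant:
  moves:
    - {"tz":0.05, "wz":-0.065}
    - {"tz":0.1, "wz":-0.1335}
    - {"tz":0.13, "wz":-0.1335}
    - {"tz":0.13, "wz":-0.1335}

```text
clock: 3.0
eef_pos: [550.4, 185.7, 301.2]
eef_rot: [-3.135, 0.003, 1.466]
wrist_force: [0.1, -0.9, 0.6]
finger_gap: 0.5
finger_force: 0.0
```

Run:
```python
from h import *
s=manip.read_state(); p,d=manip.camera("wrist"); i=manip.camera_info("wrist"); np.savez("w1.npz",p=p,d=d); cv2.imwrite("pics/w1.png",p[...,::-1])
T=np.eye(4); T[:3,:3]=R.from_euler("xyz",s["eef_rot"]).as_matrix(); T[:3,3]=s["eef_pos"]
print(s["eef_pos"],s["eef_rot"],manip.grip_depth); M=T@np.array(i["mount"]); K=np.array(i["K"])
v,u=np.indices(d.shape); P=np.stack([(u-K[0,2])*d/K[0,0],(v-K[1,2])*d/K[1,1],d],-1)@M[:3,:3].T+M[:3,3]; np.save("w1P.npy",P)
m=((abs(P[...,2]-179)<6)&(abs(P[...,0]-552)<40)&(abs(P[...,1]-187)<40)).astype(np.uint8)
m=cv2.morphologyEx(m,cv2.MORPH_OPEN,np.ones((9,9))); print(m.sum())
q=P[m>0]; print(cv2.minAreaRect(q[:,:2].astype(np.float32)),q.mean(0),np.argwhere(m).mean(0))
```

```text
[550.40229836 185.69373429 301.17305436] [-3.13450623e+00  2.71747280e-03  1.46559519e+00] -18.8
1280
((550.4412231445312, 188.64002990722656), (41.13862228393555, 40.57029724121094), 83.82328796386719) [551.33083155 190.08222357 176.76443283] [186.94765625 316.7375    ]
```

View pics/w1.png

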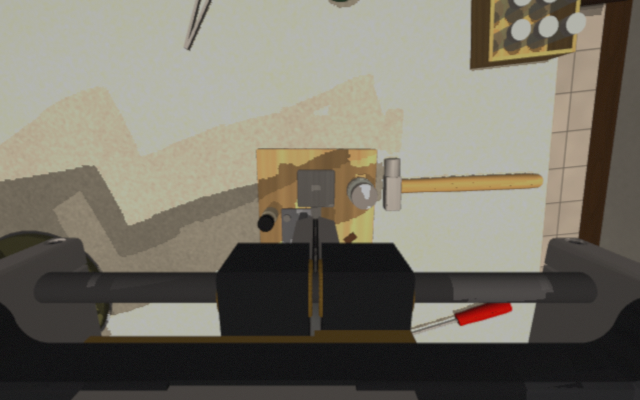

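The wrist view shows the tab at (316,187), in line with the shut fingers, with the jar at (362,193) well below the fingertips' path. All three views agree that the tab centre is at about (551,188,178).

To row units: 114 mm is 0.114, 108 mm is 0.108.

>>> pendant:
  moves:
    - {"tx":0.001, "tz":0.05}
    - {"tx":0.002, "tz":0.09}
    - {"tx":0.002, "tz":0.108}
    - {"tx":0.002, "tz":0.114}
    - {"tx":0.002, "tz":0.114}

```text
clock: 3.55
eef_pos: [552.6, 188.2, 193.0]
eef_rot: [3.14, -0.001, 1.465]
wrist_force: [-0.7, -1.1, 0.6]
finger_gap: 0.7
finger_force: 0.0
```

>>> pendant:
  moves:
    - {"tz":0.004}
    - {"tz":0.007}
    - {"tx":0.001, "tz":0.01}
    - {"tx":0.002, "tz":0.013}
    - {"tx":0.003, "tz":0.016}

```text
clock: 4.05
eef_pos: [552.3, 191.4, 175.6]
eef_rot: [3.141, -0.001, 1.466]
wrist_force: [0.3, 4.1, 3.8]
finger_gap: 0.4
finger_force: 1.9
```

To row units: 20 mm is 0.02, 16 mm is 0.016.

>>> pendant:
  moves:
    - {"tx":0.001, "tz":0.004}
    - {"tx":0.003, "tz":0.008}
    - {"tx":0.005, "tz":0.012}
    - {"tx":0.006, "tz":0.016}
    - {"tx":0.007, "tz":0.02}

```text
clock: 4.55
eef_pos: [552.9, 198.3, 155.2]
eef_rot: [3.141, -0.0, 1.466]
wrist_force: [1.0, 5.2, 3.7]
finger_gap: 0.7
finger_force: 2.2
```

>>> pendant:
  moves:
    - {"tx":0.001, "tz":0.003}
    - {"tx":0.002, "tz":0.006}
    - {"tx":0.003, "tz":0.009}
    - {"tx":0.003, "tz":0.009}

```text
clock: 4.95
eef_pos: [553.0, 200.8, 145.8]
eef_rot: [-3.141, 0.001, 1.466]
wrist_force: [0.1, 1.0, 0.6]
finger_gap: 0.6
finger_force: 0.7
```

To row units: 4 mm is 0.004, 2 mm is 0.002.

>>> pendant:
  moves:
    - {"tx":0.0005, "tz":0.002}
    - {"tx":0.001, "tz":0.004}
    - {"tx":0.001, "tz":0.004}

```text
clock: 5.25
eef_pos: [553.5, 201.4, 143.9]
eef_rot: [3.14, 0.001, 1.466]
wrist_force: [-4.6, -2.6, 16.1]
finger_gap: 0.3
finger_force: 6.8
```

>>> pendant:
  moves:
    - {"tz":0.0015}
    - {"tz":0.003}
    - {"tz":0.003}

```text
clock: 5.55
eef_pos: [553.9, 201.4, 143.2]
eef_rot: [3.138, 0.0, 1.466]
wrist_force: [-13.6, -4.9, 34.5]
finger_gap: 0.7
finger_force: 15.2
```

To row units: -230 mm is -0.23, -180 mm is -0.18.

>>> pendant:
  moves:
    - {"tz":-0.03}
    - {"tz":-0.08}
    - {"tz":-0.13}
    - {"tz":-0.18}
    - {"tz":-0.23}

```text
clock: 6.05
eef_pos: [552.8, 201.3, 371.3]
eef_rot: [-3.141, 0.001, 1.465]
wrist_force: [0.1, 0.7, -0.4]
finger_gap: 0.2
finger_force: 0.0
```

>>> pendant:
  moves:
    - {"tz":-0.05}
    - {"tz":-0.1}
    - {"tx":-0.04, "tz":-0.11}
    - {"tx":-0.08, "tz":-0.11}
    - {"tx":-0.08, "tz":-0.11}

```text
clock: 6.55
eef_pos: [544.7, 118.7, 480.0]
eef_rot: [3.141, 0.001, 1.462]
wrist_force: [-0.2, 0.3, 0.5]
finger_gap: 0.2
finger_force: 0.0
```

Run:
```python
from h import *
s=manip.read_state(); p,d=manip.camera("wrist"); i=manip.camera_info("wrist"); p2,d2=manip.camera("scene"); cv2.imwrite("pics/s2.png",cv2.resize(p2[130:270,220:420,::-1],(800,560)))
pt,dt=manip.camera("top"); cv2.imwrite("pics/w2.png",p[...,::-1])
T=np.eye(4); T[:3,:3]=R.from_euler("xyz",s["eef_rot"]).as_matrix(); T[:3,3]=s["eef_pos"]
print(s["eef_pos"],s["eef_rot"]); 
P=cloud("scene",d2.astype(float)); q=P[165:190,370:400].reshape(-1,3); q=q[(abs(q[:,0]-552)<35)&(q[:,1]>165)&(q[:,2]>100)]
print(len(q),q.mean(0),q.min(0),q.max(0)); A=np.c_[q[:,:2]-q[:,:2].mean(0),np.ones(len(q))]; print(np.linalg.lstsq(A,q[:,2],rcond=None)[0])
```

```text
[544.71931451 118.71598594 479.95894765] [3.14090821e+00 1.04452157e-03 1.46170595e+00]
154 [555.46022582 195.14795311 139.2563476 ] [530.95019754 165.0060635  126.76135386] [578.75045173 223.867312   149.07659857]
[-5.00871224e-02 -1.50937815e-01  1.39256348e+02]
```

View pics/s2.png

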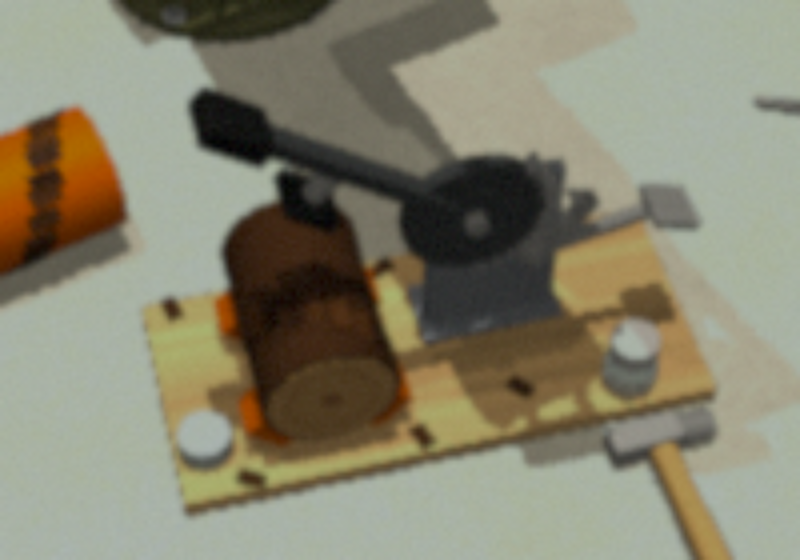

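The scene crop shows the tab now low, at (668,205) in the crop or about 139 mm high, with the pawl nose away from the wheel. The lever is still raised and everything else is in place. Now the palm pad.

To row units: -240 mm is -0.24, -195 mm is -0.195.

>>> pendant:
  moves:
    - {"tx":-0.045}
    - {"tx":-0.095}
    - {"tx":-0.145}
    - {"tx":-0.195}
    - {"tx":-0.24}

```text
clock: 7.2
eef_pos: [519.6, -117.5, 479.1]
eef_rot: [-3.141, -0.0, 1.467]
wrist_force: [1.3, -0.9, -0.3]
finger_gap: 0.3
finger_force: 0.0
```

>>> pendant:
  moves:
    - {"tx":-0.015, "wy":-0.06}
    - {"tx":-0.015, "tz":0.04, "wy":-0.12}
    - {"tx":-0.015, "tz":0.08, "wy":-0.165}
    - {"tx":-0.015, "tz":0.095, "wy":-0.165}
    - {"tx":-0.015, "tz":0.095, "wy":-0.165}

```text
clock: 7.7
eef_pos: [518.2, -129.8, 381.9]
eef_rot: [-3.137, 0.33, 1.47]
wrist_force: [0.3, 0.2, 0.2]
finger_gap: 0.5
finger_force: 0.0
```

Run:
```python
from h import *
s=manip.read_state(); print(s["eef_pos"],R.from_euler("xyz",s["eef_rot"]).as_matrix().round(3))
for n,b in(("scene",(255,300,140,180)),("top",(345,372,185,212))):
    p,d=manip.camera(n); cv2.imwrite(f"pics/{n}3.png",cv2.resize(p[100:240,220:420,::-1],(800,560)))
```

```text
[ 518.18957782 -129.75428612  381.9151975 ] [[ 0.096  0.995 -0.038]
 [ 0.941 -0.103 -0.322]
 [-0.324 -0.005 -0.946]]
```

View pics/scene3.png

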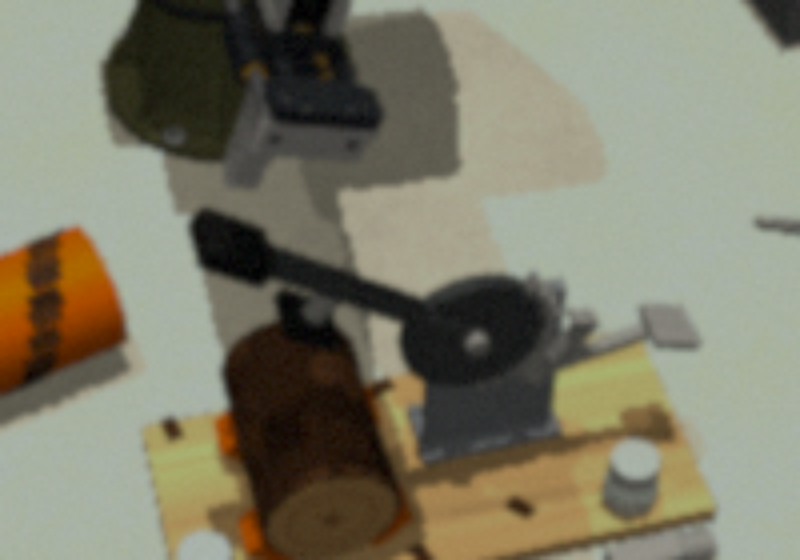

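The tilted fingertips are above the pad, which is at crop pixels (230,245), and in line with the lever. Next I'll approach and then follow the arc.

To row units: 44 mm is 0.044, 36 mm is 0.036.

>>> pendant:
  moves:
    - {"tx":0.01, "tz":0.02}
    - {"tx":0.016, "tz":0.036}
    - {"tx":0.016, "tz":0.044}
    - {"tx":0.016, "tz":0.044}

```text
clock: 8.2
eef_pos: [518.4, -130.7, 338.0]
eef_rot: [3.141, 0.33, 1.465]
wrist_force: [-0.4, 0.7, -0.5]
finger_gap: 1.0
finger_force: 0.0
```

>>> pendant:
  moves:
    - {"tz":0.004}
    - {"tz":0.008}
    - {"tx":-0.001, "tz":0.012}
    - {"tx":-0.002, "tz":0.016}
    - {"tx":-0.003, "tz":0.02}

```text
clock: 8.7
eef_pos: [517.6, -140.0, 320.8]
eef_rot: [3.139, 0.331, 1.465]
wrist_force: [0.6, 0.2, 5.5]
finger_gap: 0.6
finger_force: 2.2
```

To row units: 30 mm is 0.03, 24 mm is 0.024.

>>> pendant:
  moves:
    - {"tx":-0.001, "tz":0.006}
    - {"tx":-0.002, "tz":0.012}
    - {"tx":-0.0035, "tz":0.018}
    - {"tx":-0.005, "tz":0.024}
    - {"tx":-0.006, "tz":0.03}

```text
clock: 9.2
eef_pos: [516.1, -155.5, 294.3]
eef_rot: [3.139, 0.331, 1.465]
wrist_force: [-0.8, -2.1, 5.2]
finger_gap: 0.5
finger_force: 2.2
```

>>> pendant:
  moves:
    - {"tx":-0.001, "tz":0.006}
    - {"tx":-0.002, "tz":0.012}
    - {"tx":-0.003, "tz":0.018}
    - {"tx":-0.003, "tz":0.024}
    - {"tx":-0.003, "tz":0.03}

```text
clock: 9.7
eef_pos: [514.7, -168.0, 266.7]
eef_rot: [3.14, 0.331, 1.465]
wrist_force: [-0.0, -1.4, 5.9]
finger_gap: 0.3
finger_force: 2.2
```

To row units: 30 mm is 0.03, 24 mm is 0.024.

>>> pendant:
  moves:
    - {"tz":0.006}
    - {"tz":0.012}
    - {"tz":0.018}
    - {"tz":0.024}
    - {"tz":0.03}

```text
clock: 10.2
eef_pos: [513.7, -177.4, 238.0]
eef_rot: [3.14, 0.33, 1.465]
wrist_force: [1.7, 1.1, 4.5]
finger_gap: 1.0
finger_force: 2.3
```

>>> pendant:
  moves:
    - {"tz":0.006}
    - {"tx":0.001, "tz":0.012}
    - {"tx":0.002, "tz":0.018}
    - {"tx":0.003, "tz":0.024}
    - {"tx":0.004, "tz":0.03}

```text
clock: 10.7
eef_pos: [512.9, -183.1, 207.4]
eef_rot: [3.141, 0.33, 1.466]
wrist_force: [1.6, -0.7, 3.9]
finger_gap: 0.5
finger_force: 2.3
```

To row units: 10.5 mm is 0.0105, 9 mm is 0.009.

>>> pendant:
  moves:
    - {"tx":0.001, "tz":0.003}
    - {"tx":0.002, "tz":0.006}
    - {"tx":0.003, "tz":0.009}
    - {"tx":0.0035, "tz":0.0105}
    - {"tx":0.0035, "tz":0.0105}

```text
clock: 11.2
eef_pos: [512.7, -183.6, 196.9]
eef_rot: [3.141, 0.331, 1.466]
wrist_force: [0.8, -4.0, 5.3]
finger_gap: 0.2
finger_force: 2.8
```

>>> pendant:
  moves:
    - {"tx":0.0003, "tz":0.001}
    - {"tx":0.0006, "tz":0.002}
    - {"tx":0.0006, "tz":0.002}

```text
clock: 11.5
eef_pos: [512.7, -183.7, 195.0]
eef_rot: [3.141, 0.331, 1.465]
wrist_force: [1.0, -3.8, 6.2]
finger_gap: 0.5
finger_force: 3.6
```

To row units: 2 mm is 0.002, 1 mm is 0.001.

>>> pendant:
  moves:
    - {"tx":0.0003, "tz":0.001}
    - {"tx":0.0006, "tz":0.002}
    - {"tx":0.0006, "tz":0.002}

```text
clock: 11.8
eef_pos: [512.7, -183.8, 193.0]
eef_rot: [3.141, 0.331, 1.465]
wrist_force: [-0.2, -3.8, 8.0]
finger_gap: 0.4
finger_force: 3.9
```

>>> pendant:
  moves:
    - {"tx":0.0003, "tz":0.001}
    - {"tx":0.0003, "tz":0.001}
    - {"tx":0.0003, "tz":0.001}

```text
clock: 12.1
eef_pos: [512.8, -183.9, 192.1]
eef_rot: [3.141, 0.331, 1.465]
wrist_force: [-0.9, -4.7, 8.3]
finger_gap: 0.1
finger_force: 4.1
```

To row units: 1 mm is 0.001, 0.3 mm is 0.0003.

>>> pendant:
  moves:
    - {"tx":0.0003, "tz":0.001}
    - {"tx":0.0003, "tz":0.001}
    - {"tx":0.0003, "tz":0.001}

```text
clock: 12.4
eef_pos: [512.7, -183.9, 191.1]
eef_rot: [3.141, 0.331, 1.465]
wrist_force: [0.3, -5.0, 8.2]
finger_gap: 0.8
finger_force: 4.3
```

>>> pendant:
  moves:
    - {"tx":0.0003, "tz":0.001}
    - {"tx":0.0003, "tz":0.001}
    - {"tx":0.0003, "tz":0.001}

```text
clock: 12.7
eef_pos: [512.8, -183.9, 190.1]
eef_rot: [3.141, 0.331, 1.465]
wrist_force: [-0.5, -5.1, 8.3]
finger_gap: 0.1
finger_force: 4.5
```

Run:
```python
from h import *
p,d=manip.camera("scene"); cv2.imwrite("pics/scene4.png",cv2.resize(p[130:270,220:420,::-1],(800,560)))
```

```text
(no output)
```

View pics/scene4.png

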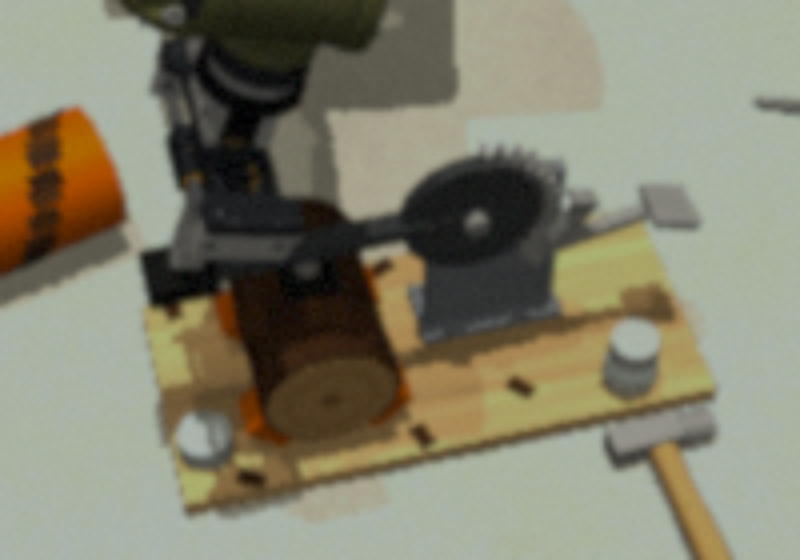

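The scene crop shows the lever nearly level, the shoe on the log at (310,285), the fingers on the pad, and the tab still down. I'll keep pressing until it is solid.

To row units: 1.4 mm is 0.0014, 0.7 mm is 0.0007.

>>> pendant:
  moves:
    - {"tx":0.0002, "tz":0.0007}
    - {"tx":0.0004, "tz":0.0014}
    - {"tx":0.0004, "tz":0.0014}

```text
clock: 13.05
eef_pos: [512.8, -184.1, 189.1]
eef_rot: [3.14, 0.332, 1.465]
wrist_force: [-2.2, -4.0, 13.4]
finger_gap: 0.5
finger_force: 6.9
```

>>> pendant:
  moves:
    - {"tx":0.0002, "tz":0.0007}
    - {"tx":0.0002, "tz":0.0007}
    - {"tx":0.0002, "tz":0.0007}

```text
clock: 13.35
eef_pos: [512.9, -184.1, 188.8]
eef_rot: [3.14, 0.332, 1.465]
wrist_force: [-2.6, -2.8, 16.5]
finger_gap: -0.1
finger_force: 8.5
```

To row units: -190 mm is -0.19, -140 mm is -0.14.

>>> pendant:
  moves:
    - {"tx":-0.003, "tz":-0.01}
    - {"tx":-0.01, "tz":-0.04}
    - {"tx":-0.02, "tz":-0.09}
    - {"tx":-0.03, "tz":-0.14}
    - {"tx":-0.04, "tz":-0.19}

```text
clock: 13.85
eef_pos: [514.5, -159.5, 378.5]
eef_rot: [-3.14, 0.329, 1.466]
wrist_force: [0.3, -0.7, 0.6]
finger_gap: 0.4
finger_force: 0.0
```

>>> pendant:
  moves:
    - {"tx":-0.04, "tz":-0.02}
    - {"tx":-0.09, "tz":-0.02}
    - {"tx":-0.14, "tz":-0.02}
    - {"tx":-0.14, "tz":-0.02}

```text
clock: 14.25
eef_pos: [500.8, -289.4, 442.1]
eef_rot: [3.141, 0.33, 1.461]
wrist_force: [-0.7, 0.9, 0.3]
finger_gap: 0.4
finger_force: 0.0
```

Run:
```python
from h import *
p,d=manip.camera("scene"); cv2.imwrite("pics/scene5.png",cv2.resize(p[130:270,220:420,::-1],(800,560)))
p,d=manip.camera("top"); cv2.imwrite("pics/top5.png",p[...,::-1]); P=cloud("top",d.astype(float))
for n,c in(("palm",(512.4,-184.8)),("bar",(519,-120)),("tab",(553,202))):
    m=(np.hypot(P[...,0]-c[0],P[...,1]-c[1])<(18 if n!="bar" else 9))&(P[...,2]>100)&(P[...,2]<260); q=P[m]; print(n,len(q),np.median(q,0))
    A=np.c_[q[:,:2]-c,np.ones(len(q))]; print(np.linalg.lstsq(A,q[:,2],rcond=None)[0])
```

```text
palm 0 [nan nan nan]
[0. 0. 0.]
bar 21 [ 516.78070057 -118.78296101  185.37920751]
[1.28911635e+00 1.92625815e-02 1.81402887e+02]
tab 66 [552.60570538 201.2204118  141.27116586]
[-3.66075244e-02 -4.31891950e-01  1.41180640e+02]
  return _methods._mean(a, axis=axis, dtype=dtype,
  ret = um.true_divide(
```

View pics/scene5.png

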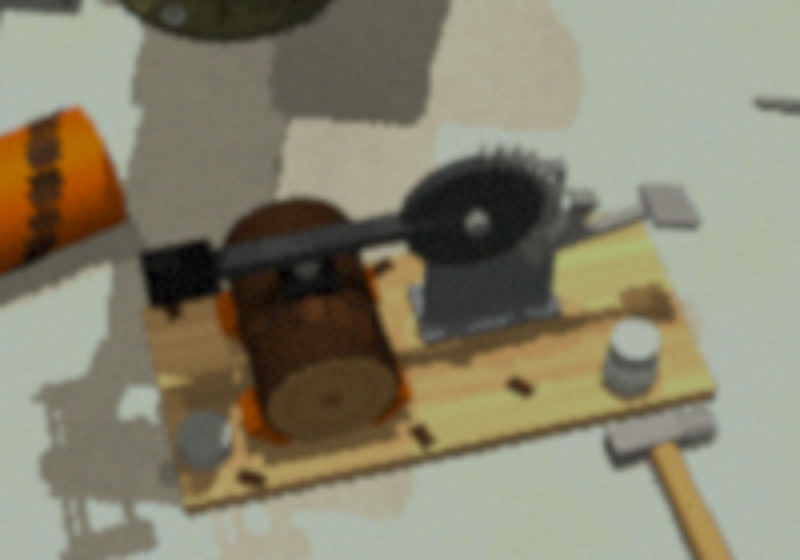

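The crop shows the lever down with the shoe at (310,280) on the log, the tab still down (141 mm, slope about 0.4) and the log, tin and jar unmoved. The arm hides the pad from the top camera, so I'll check its height in the scene view.

Run:
```python
from h import *
_,d=manip.camera("scene"); P=cloud("scene",d.astype(float))
e=np.array([-.105,-.9945]); h=np.array([536.,39.])
q=P[170:215,250:330].reshape(-1,3); u=(q[:,:2]-h)@e; x=(q[:,:2]-h)@np.array([.9945,-.105])
m=(u>202)&(u<248)&(abs(x-3)<16)&(q[:,2]>150); print(m.sum(),np.percentile(q[m,2],[10,50,90]),np.polyfit(u[m],q[m,2],1))
for a in range(95,200,15):
    k=(u>a)&(u<a+15)&(abs(x-3)<9)&(q[:,2]>172); print(a,k.sum(),np.median(q[k,2]))
```

```text
145 [181.99427401 185.01044739 188.02314731] [-9.90098940e-03  1.86784691e+02]
95 33 182.00034359393632
110 28 183.26579970565234
125 29 182.084811176284
140 31 182.7413327261854
155 33 181.58905090107905
170 30 182.1583019355492
185 31 182.45312795059175
```

```bash
python3 -c "
from cell import manip
print(manip.sign_off())"
```

```text
the job is handed in; nothing more can be done
None
```

The job is handed in at about 14 s on the robot's clock: the pawl tab was pressed to its stop and stayed out, then the lever was pushed level with its shoe on the log. The last camera view showed the log, tin and jar where they were; the verdict was not shown to me.

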